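# Flip the marker of the empty parts bin

### The arm

A 6-joint arm with a two-finger parallel gripper is mounted at the origin on the work surface. World frame = base frame: x ahead of the robot, y to its left, z up, the work surface at z = 0. Lengths are in mm, angles in degrees, forces in N, time in s.
With the tool pointing down it reaches from about 350 to 850 mm from the base axis. Payload 8.1 kg.
Tool frame: the origin (TCP) lies at the very end of the fingers, on their centre line; the grasp point (between the pads) lies 19 mm behind it; z points along the fingers, y is the line along which they close (so a half turn about z gives the same grasp; the last joint's range is limited). The gripper opens to 85 mm and grips with 20 to 120 N. Pads are 22 mm wide; open, the fingers measure 114 mm over their backs; the gripper's body (76 mm by 85 mm) begins 54 mm behind the grasp point. The pads swing forward as they close: fully open they stand 13 mm farther back than shut.
Start: joints at [-74.049, 7.471, 85.268, -0, 87.261, -4.893], TCP at [213.517, -560.728, 231.292] pointing down, gripper open.
Joint ranges: [-169.43, 169.43], [-51.17, 129.36], [1.28, 143.12], [-76.62, 256.62], [0, 156.53], [-152.29, 152.29]. Speed limits (degrees/s): [136.94, 136.94, 159.86, 180, 180, 180].

### API

Orientations are given as [roll, pitch, yaw] about the fixed x, y, z axes, in that order (R = Rz(yaw) Ry(pitch) Rx(roll)).
In Python, from bench import sense, eyes, job, models gives the robot as it stands. The module is installed in compiled form; this text tells all that it offers.
- The arm moves only by the tool apply_moves, never from a script. Its argument "rows" is a list of rows, each a list of 6 numbers: the shift along the tool's x, y, z in mm, then the turn, a rotation vector about the tool's x, y, z in rad. In form: [[dx, dy, dz, rx, ry, rz], ...]. A call has exactly 5 rows; each row shifts and turns the commanded pose from where the row before left it, along the tool's axes as they then stand; what a row does not reach is not made up. A row lasts 1/8 s, in which the tool goes at most 62.5 mm and 10.7 degrees, less where a joint would pass 70% of its speed; a pose out of reach is approached as far as the arm can. A call is refused whole if a number of a shift passes 62.5 or a number of a turn 0.188, either way. A call with a gripper value outside its range is refused whole. "fingers" is the finger opening in mm, from 0 to 85.4, set as the call begins (left out, the last holds). The fingers move at their own pace and stop on an object; "grip_force" is the grip in N (left out, the last holds). Time passes only in rows, so rows that do not move let the fingers close, or fill a call up. It gives the time, the measured TCP pose, the force, the opening and the grip force at its end, in the units of the state.
- sense(): the state, without advancing time (a new reading comes with each control period).
- eyes.snapshot(name): name is "scene" or "side" or "wrist"; returns (picture, depth): 480x640x3 uint8, red, green, blue; 480x640 float32, mm along the optical axis (not along the pixel's ray), 0 where there is no reading.
- eyes.get_calibration(name): a dict with "intrinsics" (3x3 intrinsics, pixels), "R" (3x3) and "t" (3): a world point X has camera coordinates R X + t; the wrist camera has in their place "mount" (4x4, takes a point from camera to tool coordinates, whose origin is the TCP and whose axes are the flange's). Camera axes: x right, y down, z forward; pixel columns grow to the right and rows downward; lengths in mm; the calibration is good to about 2 mm. A picture is of the moment at which its call begins: read the wrist's pose just before it. get_calibration takes no time and is no camera call.
- job.hand_in(): hands the job in; it is judged then, once.
Trained networks look in the newest picture that a camera, given by its name, has taken for a name from the list of things; names that differ only in an ending like _2 or _b are one class to them, and where a whole thing is asked for, a point or a joint stands for the part that bears it (a point fixed in the world has none). Each returns a list of dicts, best first, with "confidence" (0 to 1); they miss things now and then, are a little off and sometimes report something else, mostly with a low value. They report only what shows in the picture. A call takes as long as a camera call.
- models.boxes_of(name, camera): "xyz" ([x, y, z] in mm, in world coordinates, good to about 4 mm: the middle of the surface that is visible of it).
- models.cut_out(name, camera): "pixels" (480x640 bool, what is visible of it).
- models.place_of(name, camera): "xyz" ([x, y, z] in mm, in world coordinates, good to about 4 mm: a listed point, or the origin of a listed thing).
The state is a dict: "time": time; "joint_pos": joint angles; "qd": joint speeds; "joint_efforts": joint torques, N m; "tool_pos": TCP position; "tcp_rot": TCP orientation; "ft_force": force on the tool from outside, world axes, zero at the start; "wrist_torque": the same for the moment, N m; "finger_gap": finger opening in mm; "grip_force": force on a finger pad.
Only numpy, scipy, OpenCV 4.12 (cv2) and the standard library are available. Lean on these libraries where they do the work, as an engineer would, in place of code of your own. Each camera call takes 0.05 s, during which the arm holds its last target. There are 200 camera calls.

### The job

One of the three grey parts bins on the bench is empty. With the fingertips, flip the hinged white marker on the front of that bin right over its pivot, so that it lies flat over the bin's mouth with its crossed face up, and stays there. Only press and push the marker, gently: do not pinch it; leave the other two bins' markers and everything else on the bench as they are.

Things in the scene. Friction and masses are not known exactly. Their poses are not given: they have to be found in the camera images.
- bin_empty: The EMPTY one of three like grey open bins fixed to the bench: 160 (x) by 110 (y) by 75 mm high, walls 4; the front wall is a lip only 34 high. Origin: centre of its underside; x points from the front (robot side) to the back, z up; yaw within 20 deg. Two steel posts on the lip (10 mm along x, 78 over their outer faces, top at 94) carry the hinged marker.
- bin_couplings: Bin full of upright brass couplings (38 mm high). Grey picking bin fixed to the bench, same size and axes as the empty bin, with the same marker.
- bin_rods: Bin full of lying steel rods (32 mm high). Grey picking bin fixed to the bench, same size and axes as the empty bin, with the same marker.
- marker_empty (a joint): Hinge angle of the empty bin's marker, rad; level axis along the bin's y. 0: blade level, out in front of the bin towards the robot, plain face up; 1.57: blade upright; 3.14 (end stop): blade level over the bin's mouth, face with raised black cross up. Stiff hinge (friction about 0.03 N m): stays where it is left at any angle, does not fall. Starts at 0 to 0.25.
- marker_couplings (a joint): Hinge angle of the marker of the couplings bin, same meaning as the empty bin's; starts at 0 to 0.25, to be left alone.
- marker_rods (a joint): Hinge angle of the marker of the rods bin, same meaning as the empty bin's; starts at 0 to 0.25, to be left alone.
- marker_empty_pivot (a point): Fixed point on the hinge axis of the empty bin's marker, mid-width: at bin x = -76 mm, y = 0, 85 mm above the bench. The marker is one flat white plate, 5 mm thick, 50 g, centred on this axis: on one side a blade 60 wide that ends 65 from the axis, on the other a thumb tail 30 wide that ends 40 from it.
- marker_empty_edge (a point): Middle of the blade's free edge, empty bin's marker: 65 mm from the axis, mid-thickness; moves with the marker. Once raised, the blade can be pushed over from its outer (robot) side and pressed flat.
- marker_empty_tail (a point): Middle of the thumb tail's end, empty bin's marker: 40 mm from the axis, opposite the blade, mid-thickness; moves with the marker. It starts over the inside of the bin with free room below; pressing it down (about 3 N) raises the blade.
- marker_couplings_edge (a point): Middle of the free edge of the couplings bin's marker, 65 mm from its axis.
- marker_rods_edge (a point): Middle of the free edge of the rods bin's marker, 65 mm from its axis.
- bushing: Loose bystander: brass cylinder, 25 diameter, 35 high, standing; origin under its centre.
- finial: Loose bystander: small turned brass finial, 25 diameter, 48 high, standing; origin under its centre.
- screwdriver: Loose bystander: screwdriver lying on the bench; its length lies along its x.
- oil_can: Loose bystander: round can, 56 diameter, 110 high, standing; origin under its centre.
- mug: Loose bystander: white mug, 80 diameter, 90 high; origin under its centre.
- collar: Loose bystander: aluminium collar, 60 outside, 36 inside, 22 high, lying flat; origin under its centre.

How it is judged:
By the outcome, as a careful person would: the job done as asked, in the order asked, and still so for the second after the job is handed in, with the robot touching nothing.
It also fails if it takes over 42 s, if anything falls off the work surface, if the arm or the gripper's body presses on something with over 40 N, if the wrist force passes 120 N, or if a joint passes its speed limit or range.

## Working session

There is one attempt and no reset: what is moved stays moved. The work goes in short steps, Python scripts to look and compute and a tool call to move; the robot and the scene stay as the last step left them, time stands still between calls to the robot, and variables do not carry over. Pictures are saved under pics/ and viewed, at most 10 in all, crops included, and the job is handed in when it is done.

Besides the shell and the picture viewer there is one more tool, called after "Call:" by a JSON object that holds its "name" and its "arguments". apply_moves: Moves the arm, as the interface text tells. Its arguments: {"type":"object","properties":{"rows":{"type":"array"},"fingers":{"type":"number"},"grip_force":{"type":"number"}},"required":["rows"]}

```bash
mkdir -p pics
python3 - <<'E'
from bench import sense,eyes,models
import cv2
s=sense();print(s['time'],s['tool_pos'],s['tcp_rot'],s['finger_gap'])
for c in ['scene','side']:
    p,d=eyes.snapshot(c);cv2.imwrite(f'pics/{c}1.png',p[:,:,::-1])
    for n in ['bin_empty','bin_couplings','bin_rods','marker_empty_edge','marker_empty_tail','marker_empty_pivot']:
        print(c,n,[(r['xyz'],r['confidence']) for r in models.place_of(n,c)][:4])
E
```

```text
0.0 [ 213.35626674 -560.19453986  230.24287038] [-1.79893790e+02 -1.05056225e-02  2.08415266e+01] 85.15530537815357
scene bin_empty [([589.8, 273.8, -2.4], 0.86), ([521.7, -126.5, 3.8], 0.24)]
scene bin_couplings [([650.3, -238.0, 2.0], 0.73)]
scene bin_rods [([632.0, -21.9, -0.8], 0.84)]
scene marker_empty_edge [([451.2, 296.8, 85.6], 0.88)]
scene marker_empty_tail [([557.7, 278.2, 84.4], 0.69), ([634.6, 454.1, -0.8], 0.69)]
scene marker_empty_pivot [([520.5, 283.3, 85.9], 0.86)]
side bin_empty [([589.6, 271.2, 0.5], 0.83)]
side bin_couplings [([494.9, -35.4, 100.1], 0.68)]
side bin_rods [([629.8, -21.6, 2.2], 0.61)]
side marker_empty_edge [([455.2, 292.9, 82.8], 0.73)]
side marker_empty_tail [([557.9, 280.6, 83.8], 0.6), ([553.9, -490.3, -4.6], 0.2)]
side marker_empty_pivot [([519.7, 286.7, 81.7], 0.81)]
```

View pics/scene1.png

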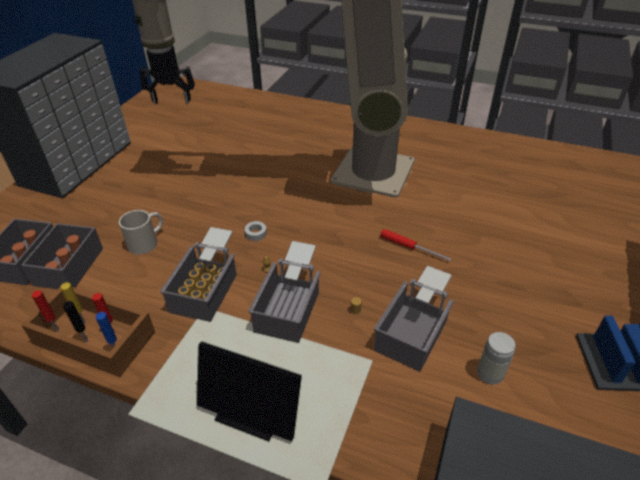

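View pics/side1.png

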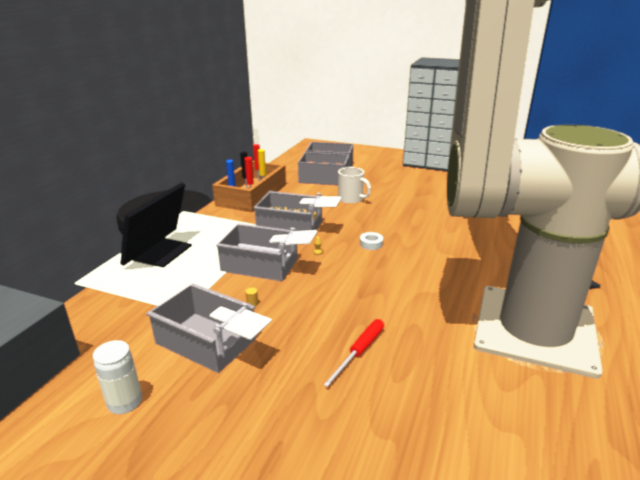

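The picture shows the empty bin at scene pixel (413,322), and the networks put it at (590,273) with yaw about -9°. That agrees with the pivot, edge and tail points. The couplings bin (200,278) and rods bin (287,300) are full. I'm turning the tool and travelling over at z 230.

Call:
{"name": "apply_moves", "arguments": {"rows": [[0, 0, 0, 0, 0, 0.174], [0, 0, 0, 0, 0, 0.174], [0, 0, 0, 0, 0, 0.174], [13, -59, 0, 0, 0, 0], [13, -59, 0, 0, 0, 0]], "fingers": 0}}

```text
time: 1.32
tool_pos: [257.9, -447.2, 230.8]
tcp_rot: [-180.0, 0.0, -9.2]
ft_force: [1.2, 0.2, 1.6]
finger_gap: 0.3
grip_force: 0.0
```

Call:
{"name": "apply_moves", "arguments": {"rows": [[13, -59, 0, 0, 0, 0], [13, -59, 0, 0, 0, 0], [13, -59, 0, 0, 0, 0], [13, -59, 0, 0, 0, 0], [13, -59, 0, 0, 0, 0]]}}

```text
time: 1.95
tool_pos: [368.9, -165.5, 231.7]
tcp_rot: [180.0, -0.1, -9.1]
ft_force: [1.4, -1.2, 0.3]
finger_gap: 0.1
grip_force: 0.0
```

Call:
{"name": "apply_moves", "arguments": {"rows": [[13, -59, 0, 0, 0, 0], [13, -59, 0, 0, 0, 0], [13, -59, 0, 0, 0, 0], [13, -59, 0, 0, 0, 0], [13, -59, 0, 0, 0, 0]]}}

```text
time: 2.58
tool_pos: [479.7, 116.0, 231.7]
tcp_rot: [-180.0, -0.1, -9.0]
ft_force: [1.1, 0.0, 0.7]
finger_gap: 0.0
grip_force: 0.0
```

Call:
{"name": "apply_moves", "arguments": {"rows": [[13, -59, 0, 0, 0, 0], [13, -59, 0, 0, 0, 0], [13, -59, 0, 0, 0, 0], [0, 0, 0, 0, 0, 0], [0, 0, 0, 0, 0, 0]]}}

```text
time: 3.2
tool_pos: [545.3, 282.4, 230.8]
tcp_rot: [180.0, 0.0, -9.0]
ft_force: [0.8, -0.3, 0.5]
finger_gap: 0.1
grip_force: 0.0
```

```bash
cat > h.py <<'E'
from bench import sense,eyes,models
import cv2,numpy as np
def look(c,tag):
    s=sense();p,d=eyes.snapshot(c);cv2.imwrite(f'pics/{tag}.png',p[:,:,::-1])
    print(s['time'],s['tool_pos'].round(1) if hasattr(s['tool_pos'],'round') else s['tool_pos'])
    for n in ['bin_empty','marker_empty_edge','marker_empty_tail','marker_empty_pivot']:
        print(c,n,[(r['xyz'],r['confidence']) for r in models.place_of(n,c)][:2])
E
python3 -c "
from h import *
look('wrist','w1')"
```

```text
3.2 [545.3 282.4 230.8]
wrist bin_empty [([593.4, 269.3, 2.5], 0.74), ([630.1, 449.5, 2.1], 0.39)]
wrist marker_empty_edge []
wrist marker_empty_tail [([561.9, 280.5, 84.1], 0.68)]
wrist marker_empty_pivot [([517.6, 281.9, 89.5], 0.59)]
```

View pics/w1.png

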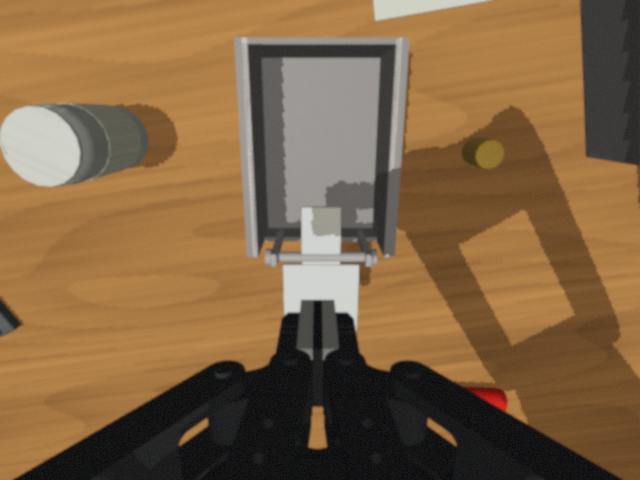

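The wrist view shows the bin square to the tool. The tail at (321,220) is centred on the fingers at x≈318, and the hinge rod is at row 258. I'm lowering to just above the tail, then pressing.

Call:
{"name": "apply_moves", "arguments": {"rows": [[2.5, 3, 45, 0, 0, 0], [0, 0, 45, 0, 0, 0], [0, 0, 40, 0, 0, 0], [0, 0, 0, 0, 0, 0], [0, 0, 0, 0, 0, 0]]}}

```text
time: 4.08
tool_pos: [548.6, 279.2, 103.5]
tcp_rot: [-179.9, -0.1, -9.1]
ft_force: [0.8, -0.3, 0.3]
finger_gap: 0.1
grip_force: 0.0
```

Call:
{"name": "apply_moves", "arguments": {"rows": [[0, 0, 4, 0, 0, 0], [0, 0, 4, 0, 0, 0], [0, 0, 4, 0, 0, 0], [0, 0, 4, 0, 0, 0], [0, 0, 4, 0, 0, 0]]}}

```text
time: 4.7
tool_pos: [547.5, 279.2, 81.2]
tcp_rot: [-180.0, -0.0, -9.1]
ft_force: [-0.6, -0.6, 1.2]
finger_gap: -0.1
grip_force: 0.9
```

Call:
{"name": "apply_moves", "arguments": {"rows": [[0, 0, 4, 0, 0, 0], [0, 0, 4, 0, 0, 0], [0, 0, 3, 0, 0, 0], [0, 0, 0, 0, 0, 0], [0, 0, 0, 0, 0, 0]]}}

```text
time: 5.32
tool_pos: [547.3, 279.0, 70.1]
tcp_rot: [180.0, 0.0, -9.1]
ft_force: [-0.2, 0.2, -0.0]
finger_gap: -0.1
grip_force: 0.0
```

Call:
{"name": "apply_moves", "arguments": {"rows": [[0, 0, 4, 0, 0, 0], [0, 0, 4, 0, 0, 0], [0, 0, 3, 0, 0, 0], [0, 0, 0, 0, 0, 0], [0, 0, 0, 0, 0, 0]]}}

```text
time: 5.95
tool_pos: [547.3, 279.0, 59.0]
tcp_rot: [180.0, 0.0, -9.1]
ft_force: [-0.5, -0.6, 1.3]
finger_gap: -0.2
grip_force: 0.0
```

```bash
python3 -c "
from h import *
look('side','s2')
p=cv2.imread('pics/s2.png')[240:400,100:340];cv2.imwrite('pics/s2c.png',cv2.resize(p,None,fx=3,fy=3))"
```

```text
5.95 [547.3 279.   59. ]
side bin_empty [([591.1, 270.0, 3.1], 0.69)]
side marker_empty_edge [([486.8, 286.8, 139.4], 0.67)]
side marker_empty_tail [([540.8, 282.2, 48.9], 0.77)]
side marker_empty_pivot [([517.5, 283.3, 84.0], 0.56)]
```

View pics/s2c.png

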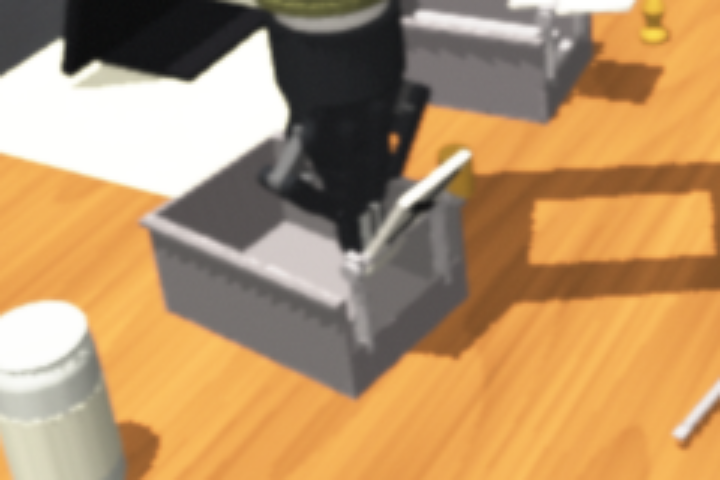

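The marker stands at about 60°, with its edge at (487,287,139); in the crop the blade's top is at (465,155). I'm lifting clear and going round to the blade's outer side.

Call:
{"name": "apply_moves", "arguments": {"rows": [[0, 0, -60, 0, 0, 0], [0, 0, -60, 0, 0, 0], [-49, 0, 0, 0, 0, 0], [-51, 0, 0, 0, 0, 0], [0, 0, 0, 0, 0, 0]]}}

```text
time: 6.82
tool_pos: [445.5, 295.3, 178.7]
tcp_rot: [180.0, 0.1, -8.9]
ft_force: [0.7, 0.5, -0.3]
finger_gap: -0.1
grip_force: 0.0
```

Call:
{"name": "apply_moves", "arguments": {"rows": [[0, 0, 32, 0, 0, 0], [0, 0, 32, 0, 0, 0], [0, 0, 0, 0, 0, 0], [8, 0, 0, 0, 0, 0], [8, 0, 0, 0, 0, 0]]}}

```text
time: 7.45
tool_pos: [466.6, 292.8, 117.4]
tcp_rot: [-179.9, -0.2, -9.1]
ft_force: [0.0, 0.3, -0.0]
finger_gap: -0.3
grip_force: 0.0
```

Call:
{"name": "apply_moves", "arguments": {"rows": [[8, 0, 0, 0, 0, 0], [8, 0, 0, 0, 0, 0], [8, 0, 0, 0, 0, 0], [8, 0, 0, 0, 0, 0], [0, 0, 0, 0, 0, 0]]}}

```text
time: 8.07
tool_pos: [496.8, 287.1, 115.2]
tcp_rot: [180.0, -0.0, -9.1]
ft_force: [-0.4, 0.8, 0.1]
finger_gap: 0.2
grip_force: 0.0
```

Call:
{"name": "apply_moves", "arguments": {"rows": [[8, 0, 0, 0, 0, 0], [8, 0, 0, 0, 0, 0], [8, 0, 0, 0, 0, 0], [8, 0, 0, 0, 0, 0], [8, 0, 0, 0, 0, 0]]}}

```text
time: 8.7
tool_pos: [536.3, 280.9, 115.3]
tcp_rot: [-180.0, -0.0, -9.1]
ft_force: [-0.6, 0.6, 0.5]
finger_gap: 0.2
grip_force: 0.3
```

Call:
{"name": "apply_moves", "arguments": {"rows": [[8, 0, 0, 0, 0, 0], [8, 0, 0, 0, 0, 0], [4, 0, 0, 0, 0, 0], [0, 0, 0, 0, 0, 0], [0, 0, 0, 0, 0, 0]]}}

```text
time: 9.32
tool_pos: [555.3, 277.9, 115.2]
tcp_rot: [180.0, 0.0, -9.1]
ft_force: [-0.9, -0.3, -1.1]
finger_gap: 0.0
grip_force: 0.0
```

Call:
{"name": "apply_moves", "arguments": {"rows": [[0, 0, 5, 0, 0, 0], [0, 0, 5, 0, 0, 0], [0, 0, 5, 0, 0, 0], [0, 0, 3, 0, 0, 0], [0, 0, 0, 0, 0, 0]]}}

```text
time: 9.95
tool_pos: [555.1, 277.8, 96.8]
tcp_rot: [180.0, 0.0, -9.1]
ft_force: [0.7, -0.5, -0.7]
finger_gap: -0.1
grip_force: 0.0
```

Call:
{"name": "apply_moves", "arguments": {"rows": [[0, 0, 3, 0, 0, 0], [0, 0, 2.5, 0, 0, 0], [0, 0, 2, 0, 0, 0], [0, 0, 1, 0, 0, 0], [0, 0, 0, 0, 0, 0]]}}

```text
time: 10.58
tool_pos: [555.3, 277.8, 88.6]
tcp_rot: [180.0, 0.0, -9.1]
ft_force: [0.6, -0.6, -0.5]
finger_gap: 0.3
grip_force: 0.0
```

Call:
{"name": "apply_moves", "arguments": {"rows": [[0, 0, 0.6, 0, 0, 0], [0, 0, 0.6, 0, 0, 0], [0, 0, 0, 0, 0, 0], [0, 0, 0, 0, 0, 0], [0, 0, 0, 0, 0, 0]]}}

```text
time: 11.2
tool_pos: [555.4, 277.9, 87.6]
tcp_rot: [-180.0, -0.0, -9.1]
ft_force: [-0.5, -0.0, 0.1]
finger_gap: 0.1
grip_force: 0.2
```

Call:
{"name": "apply_moves", "arguments": {"rows": [[0, 0, 0.6, 0, 0, 0], [0, 0, 0.6, 0, 0, 0], [0, 0, 0, 0, 0, 0], [0, 0, 0, 0, 0, 0], [0, 0, 0, 0, 0, 0]]}}

```text
time: 11.82
tool_pos: [555.5, 278.0, 87.4]
tcp_rot: [-180.0, -0.0, -9.1]
ft_force: [-4.5, -2.1, 8.3]
finger_gap: 0.1
grip_force: 4.0
```

```bash
python3 -c "
from h import *
look('side','s3')
p=cv2.imread('pics/s3.png')[240:400,100:340];cv2.imwrite('pics/s3c.png',cv2.resize(p,None,fx=3,fy=3))"
```

```text
11.825 [555.5 278.   87.4]
side bin_empty [([591.1, 273.3, -0.3], 0.88)]
side marker_empty_edge [([586.2, 274.9, 84.8], 0.71), ([516.8, -127.3, 2.8], 0.55)]
side marker_empty_tail [([479.6, 292.9, 84.6], 0.75)]
side marker_empty_pivot [([519.4, 285.1, 81.0], 0.67)]
```

View pics/s3c.png

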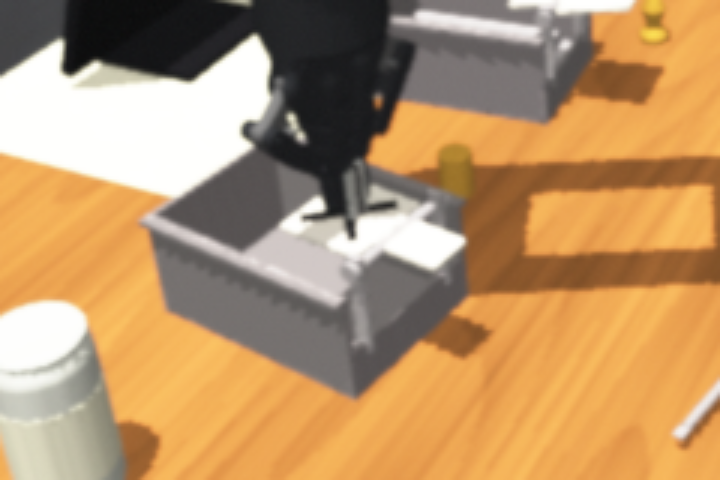

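The crop shows the marker flat over the bin, with the cross around (350,210) face up. The 8 N reading means it's on the end stop. I'm lifting straight away from it.

Call:
{"name": "apply_moves", "arguments": {"rows": [[0, 0, -10, 0, 0, 0], [0, 0, -40, 0, 0, 0], [0, 0, -50, 0, 0, 0], [0, 0, -40, 0, 0, 0], [0, 0, 0, 0, 0, 0]]}}

```text
time: 12.7
tool_pos: [557.9, 278.9, 232.2]
tcp_rot: [-179.7, -0.4, -9.1]
ft_force: [0.3, 0.6, -1.6]
finger_gap: -0.4
grip_force: 0.0
```

```bash
python3 -c "
from h import *
look('scene','e4');look('side','s4')
p=cv2.imread('pics/s4.png')[200:400,100:400];cv2.imwrite('pics/s4c.png',cv2.resize(p,None,fx=2.5,fy=2.5))"
```

```text
12.7 [557.9 278.9 232.2]
scene bin_empty [([593.0, 275.0, -1.9], 0.9)]
scene marker_empty_edge [([579.3, 276.8, 83.3], 0.62)]
scene marker_empty_tail [([480.5, 292.4, 83.3], 0.87)]
scene marker_empty_pivot [([518.1, 281.6, 84.2], 0.96)]
12.95 [554.5 277.5 224.5]
side bin_empty [([594.3, 271.2, -0.9], 0.64)]
side marker_empty_edge [([581.7, 274.0, 83.3], 0.63)]
side marker_empty_tail [([478.4, 293.2, 85.9], 0.71)]
side marker_empty_pivot [([519.9, 283.9, 83.9], 0.57)]
```

View pics/s4c.png

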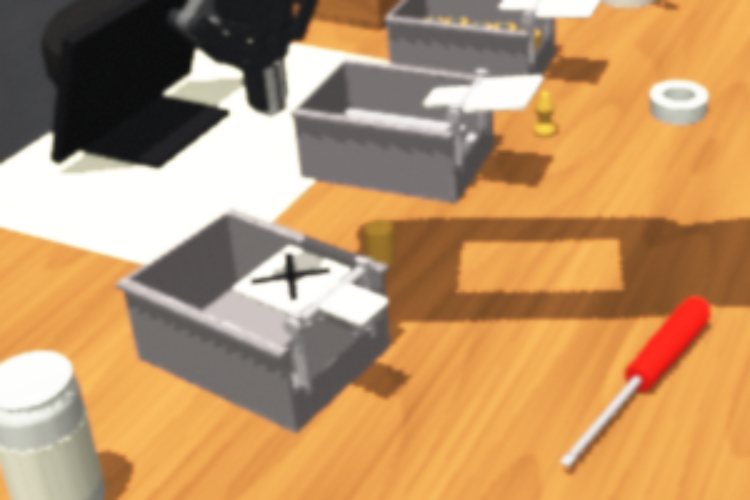

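The crossed face is up and flat over the empty bin (crop 290,275). The neighbouring markers and loose parts look undisturbed, and the gripper is clear.

```bash
python3 -c "
from bench import job
print(job.hand_in())"
```

```text
the job is handed in; nothing more can be done
None
```

The empty bin's marker is flipped right over and lies flat over the bin's mouth with its crossed face up; I handed the job in at about 13 s, with the gripper clear and the other markers and loose parts I could see undisturbed.

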